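# Transfer air cylinders to the press rack in reverse order

### The job

Move the four air cylinders from the dark rack with the coloured pads into the empty aluminium rack, one to a compartment, in reverse order: the cylinder that stands next to the white end block of the dark rack goes into the compartment farthest from the white end block of the aluminium rack, the second into the second farthest, and so on, until the one that stood farthest from the block stands next to the other rack's block. Leave them standing upright on their feet on the compartment floors; knock none over on the way, and set them down rather than dropping them.

Things in the scene. Friction and masses are not known exactly. Their poses are not given: they have to be found in the camera images.
- cyl_red: Small upright air cylinder with a red top cap, 112 mm tall, about 0.35 kg, loose, round about its z axis (up). Origin: centre of the underside. From the bottom: black foot 40 mm diameter to 24 mm; aluminium barrel 34 mm diameter to 68 mm; red cap 40 mm diameter from 68 to 98 mm (grip it here, from above); steel rod 12 mm diameter to 112 mm.
- cyl_yellow: Small upright air cylinder with a yellow top cap, 112 mm tall, about 0.35 kg, loose, round about its z axis (up). Origin: centre of the underside. From the bottom: black foot 40 mm diameter to 24 mm; aluminium barrel 34 mm diameter to 68 mm; yellow cap 40 mm diameter from 68 to 98 mm (grip it here, from above); steel rod 12 mm diameter to 112 mm.
- cyl_blue: Small upright air cylinder with a blue top cap, 112 mm tall, about 0.35 kg, loose, round about its z axis (up). Origin: centre of the underside. From the bottom: black foot 40 mm diameter to 24 mm; aluminium barrel 34 mm diameter to 68 mm; blue cap 40 mm diameter from 68 to 98 mm (grip it here, from above); steel rod 12 mm diameter to 112 mm.
- cyl_green: Small upright air cylinder with a green top cap, 112 mm tall, about 0.35 kg, loose, round about its z axis (up). Origin: centre of the underside. From the bottom: black foot 40 mm diameter to 24 mm; aluminium barrel 34 mm diameter to 68 mm; green cap 40 mm diameter from 68 to 98 mm (grip it here, from above); steel rod 12 mm diameter to 112 mm.
- pad_red: Flat red pad, 64 x 64 x 4 mm, fixed in one compartment of the source rack; the cylinder with the red cap stands on it at the start, so the pads go on showing the starting order. Origin: centre of its underside; the top is 4 mm higher. z is up.
- pad_yellow: Flat yellow pad, 64 x 64 x 4 mm, fixed in one compartment of the source rack; the cylinder with the yellow cap stands on it at the start, so the pads go on showing the starting order. Origin: centre of its underside; the top is 4 mm higher. z is up.
- pad_blue: Flat blue pad, 64 x 64 x 4 mm, fixed in one compartment of the source rack; the cylinder with the blue cap stands on it at the start, so the pads go on showing the starting order. Origin: centre of its underside; the top is 4 mm higher. z is up.
- pad_green: Flat green pad, 64 x 64 x 4 mm, fixed in one compartment of the source rack; the cylinder with the green cap stands on it at the start, so the pads go on showing the starting order. Origin: centre of its underside; the top is 4 mm higher. z is up.
- source_rack: Fixed dark steel rack holding the pads and cylinders: a row of four open compartments along its y. Origin: underside, middle of the row; +y points to the white end block (76 x 20 x 30 mm, at y = 156 mm), z up. Compartment centres: y = 108, 36, -36, -108 mm, x = 0; each 68 x 68 mm inside, floor at z = 6 mm, walls 4 mm thick, 22 mm high. Left or right of the robot; tools under 50 mm high beside it.
- target_rack: Fixed bright aluminium rack with a plywood floor, empty at the start; same size and layout as the source rack: origin at the underside, middle of the row, +y to its white end block, compartment centres at y = 108, 36, -36, -108 mm, x = 0, 68 x 68 mm inside, floor at z = 6 mm, walls 22 mm high. On the other side; a tool and a jar under 50 mm high beside it.
Things that resemble listed ones, but are neither listed nor needed, are in the scene too. What is shaped like the cyl_green but orange or purple is not meant.

How it is judged (in metres and radians):
At the end, for the whole second after the job is handed in: Each cylinder stands upright (0.1 rad) on the floor of its compartment of the aluminium rack (within 18 mm of its centre in x and y, origin 2 to 11 mm above the rack's), in the reverse of the starting order counted from the white blocks, as the pads show; released, at rest (((y of pad_red in the frame of source_rack between 0.088 and 0.128 m and y of cyl_red in the frame of target_rack between -0.126 and -0.09 m) or (y of pad_red in the frame of source_rack between 0.016 and 0.056 m and y of cyl_red in the frame of target_rack between -0.054 and -0.018 m) or (y of pad_red in the frame of source_rack between -0.056 and -0.016 m and y of cyl_red in the frame of target_rack between 0.018 and 0.054 m) or (y of pad_red in the frame of source_rack between -0.128 and -0.088 m and y of cyl_red in the frame of target_rack between 0.09 and 0.126 m)) and x of cyl_red in the frame of target_rack between -0.018 and 0.018 m and z of cyl_red in the frame of target_rack between 0.002 and 0.011 m and angle between each of cyl_red, cyl_yellow, cyl_blue, cyl_green's own z axis and vertical below 0.1 rad and linear speed of each of cyl_red, cyl_yellow, cyl_blue, cyl_green below 0.02 m/s and angular speed of each of cyl_red, cyl_yellow, cyl_blue, cyl_green below 0.2 rad/s and contact force between each of cyl_red, cyl_yellow, cyl_blue, cyl_green and the fingers below 0.1 N and ((y of pad_yellow in the frame of source_rack between 0.088 and 0.128 m and y of cyl_yellow in the frame of target_rack between -0.126 and -0.09 m) or (y of pad_yellow in the frame of source_rack between 0.016 and 0.056 m and y of cyl_yellow in the frame of target_rack between -0.054 and -0.018 m) or (y of pad_yellow in the frame of source_rack between -0.056 and -0.016 m and y of cyl_yellow in the frame of target_rack between 0.018 and 0.054 m) or (y of pad_yellow in the frame of source_rack between -0.128 and -0.088 m and y of cyl_yellow in the frame of target_rack between 0.09 and 0.126 m)) and x of cyl_yellow in the frame of target_rack between -0.018 and 0.018 m and z of cyl_yellow in the frame of target_rack between 0.002 and 0.011 m and ((y of pad_blue in the frame of source_rack between 0.088 and 0.128 m and y of cyl_blue in the frame of target_rack between -0.126 and -0.09 m) or (y of pad_blue in the frame of source_rack between 0.016 and 0.056 m and y of cyl_blue in the frame of target_rack between -0.054 and -0.018 m) or (y of pad_blue in the frame of source_rack between -0.056 and -0.016 m and y of cyl_blue in the frame of target_rack between 0.018 and 0.054 m) or (y of pad_blue in the frame of source_rack between -0.128 and -0.088 m and y of cyl_blue in the frame of target_rack between 0.09 and 0.126 m)) and x of cyl_blue in the frame of target_rack between -0.018 and 0.018 m and z of cyl_blue in the frame of target_rack between 0.002 and 0.011 m and ((y of pad_green in the frame of source_rack between 0.088 and 0.128 m and y of cyl_green in the frame of target_rack between -0.126 and -0.09 m) or (y of pad_green in the frame of source_rack between 0.016 and 0.056 m and y of cyl_green in the frame of target_rack between -0.054 and -0.018 m) or (y of pad_green in the frame of source_rack between -0.056 and -0.016 m and y of cyl_green in the frame of target_rack between 0.018 and 0.054 m) or (y of pad_green in the frame of source_rack between -0.128 and -0.088 m and y of cyl_green in the frame of target_rack between 0.09 and 0.126 m)) and x of cyl_green in the frame of target_rack between -0.018 and 0.018 m and z of cyl_green in the frame of target_rack between 0.002 and 0.011 m); the robot touches nothing.
It fails at once if a cylinder is knocked over or laid down (leans more than 0.6 rad) (angle between any of cyl_red, cyl_yellow, cyl_blue, cyl_green's own z axis and vertical above 0.6 rad).
It fails at once if a cylinder is dropped or thrown (faster than 0.7 m/s out of the fingers, a fall of about 25 mm) ((linear speed of cyl_red above 0.7 m/s and contact force between cyl_red and the fingers below 0.05 N) or (linear speed of cyl_yellow above 0.7 m/s and contact force between cyl_yellow and the fingers below 0.05 N) or (linear speed of cyl_blue above 0.7 m/s and contact force between cyl_blue and the fingers below 0.05 N) or (linear speed of cyl_green above 0.7 m/s and contact force between cyl_green and the fingers below 0.05 N)).
It also fails if it takes over 120 s, if anything falls off the work surface, if the arm or the gripper's body presses on something with over 40 N, if the wrist force passes 120 N, or if a joint passes its speed limit or range.

### The arm

A 6-joint arm with a two-finger parallel gripper is mounted at the origin on the work surface. World frame = base frame: x ahead of the robot, y to its left, z up, the work surface at z = 0. Lengths are in m, angles in degrees, forces in N, time in s.
With the tool pointing down it reaches from about 0.25 to 0.725 m from the base axis. Payload 9.7 kg.
Tool frame: the origin (TCP) lies on the mounting face of the last link; the fingertips stand 173 mm ahead of it and the grasp point (between the pads) lies 155 mm ahead of it; z points along the fingers, y is the line along which they close (so a half turn about z gives the same grasp; the last joint's range is limited). The gripper opens to 85 mm and grips with 20 to 120 N. Pads are 22 mm wide; open, the fingers measure 114 mm over their backs; the gripper's body (76 mm by 85 mm) begins 54 mm behind the grasp point. The pads swing forward as they close: fully open they stand 13 mm farther back than shut.
Start: joints at [74.714, 4.979, 10.078, 95.1, 0, 90], TCP at [0.145, 0.531, 0.405] pointing down, gripper open.
Joint ranges: [-179.16, 179.16], [-48.56, 103.87], [-65.8, 70.77], [-126.05, 130.52], [-82.76, 87.17], [-180, 180]. Speed limits (degrees/s): [127.2, 127.2, 147.25, 180, 180, 180].

### API

Orientations are given as [roll, pitch, yaw] about the fixed x, y, z axes, in that order (R = Rz(yaw) Ry(pitch) Rx(roll)).
In Python, from workcell import bot, camera, camera_model, outline_of, pinpoint gives the robot as it stands.
- The arm moves only by the tool move_arm, never from a script. Its arguments are lists of equal length, an entry for each row: "jaw": the closure, from 0 (fully open) to 1 (shut); "delta_pos": the shift along the world's x, y, z in m, a list of three; "yaw": the turn about the world's z in rad. In form: {"jaw": [jaw, ...], "delta_pos": [[dx, dy, dz], ...], "yaw": [yaw, ...]}. A call has 1 to 10 rows; each row shifts and turns the commanded pose from where the row before left it; what a row does not reach is not made up. A row lasts 1/12 s, in which the tool goes at most 41.7 mm and 7.16 degrees, less where a joint would pass 70% of its speed; a pose out of reach is approached as far as the arm can. A call with a gripper value outside its range is refused whole. The fingers move at their own pace and stop on an object; "force" is the grip in N (left out, the last holds). Time passes only in rows, so rows that do not move let the fingers close. It gives the time, the measured TCP pose, the force, the opening and the grip force at its end, in the units of the state.
- bot.get_obs(): the state, without advancing time (a new reading comes with each control period).
- camera(name): name is "scene" or "top" or "wrist"; returns the picture (480x640x3 uint8, red, green, blue); there is no depth.
- camera_model(name): a dict with "fx", "fy", "cx", "cy" (pixels), "k1" (the pictures are not rectified: a ray, as slopes to the right and down, at radius r is drawn at 1 + k1 r^2 times it, then the intrinsics apply), "R" (3x3) and "t" (3): a world point X has camera coordinates R X + t. Camera axes: x right, y down, z forward; pixel columns grow to the right and rows downward; lengths in m; the calibration is good to about 2 mm. A picture is of the moment at which its call begins: read the wrist's pose just before it. camera_model takes no time and is no camera call; for the wrist camera it gives the pose at the moment of the call.
- bot.job_done(): hands the job in; it is judged then, once.
Trained networks look in the newest picture that a camera, given by its name, has taken for a name from the list of things; names that differ only in an ending like _2 or _b are one class to them, and where a whole thing is asked for, a point or a joint stands for the part that bears it (a point fixed in the world has none). Each returns a list of dicts, best first, with "confidence" (0 to 1); they miss things now and then, are a little off and sometimes report something else, mostly with a low value. They report only what shows in the picture. A call takes as long as a camera call. They do not tell look-alikes from the thing itself.
- outline_of(camera, thing): "mask" (480x640 bool, what is visible of it) and "xy" ([column, row] in pixels, amid what is visible of it).
- pinpoint(camera, thing): "xy" ([column, row] in pixels: a listed point, or the origin of a listed thing).
The state is a dict: "time": time; "q": joint angles; "qd": joint speeds; "joint_efforts": joint torques, N m; "ee_pos": TCP position; "tcp_rot": TCP orientation; "wrist_force": force on the tool from outside, world axes, zero at the start; "torque": the same for the moment, N m; "opening": finger opening in m; "grasp_force": force on a finger pad.
Only numpy, scipy, OpenCV 4.12 (cv2) and the standard library are available. Lean on these libraries where they do the work, as an engineer would, in place of code of your own. Each camera call takes 0.05 s, during which the arm holds its last target. There are 200 camera calls.

## Working session

There is one attempt and no reset: what is moved stays moved. The work goes in short steps, Python scripts to look and compute and a tool call to move; the robot and the scene stay as the last step left them, time stands still between calls to the robot, and variables do not carry over. Pictures are saved under pics/ and viewed, at most 14 in all, crops included, and the job is handed in when it is done.

Besides the shell and the picture viewer there is one more tool, called by a JSON object that holds its "name" and its "arguments", one argument or row to a line. move_arm: Moves the arm, as the interface text tells. Its arguments: {"type":"object","properties":{"jaw":{"type":"array"},"delta_pos":{"type":"array"},"yaw":{"type":"array"},"force":{"type":"number"}},"required":["jaw","delta_pos","yaw"]}

```bash
mkdir -p pics; cat > h.py <<'E'
import numpy as np, cv2
from workcell import bot, camera, camera_model, outline_of, pinpoint
def ray(m,uv):
    K=np.array([[m['fx'],0,m['cx']],[0,m['fy'],m['cy']],[0,0,1.]])
    p=cv2.undistortPoints(np.array([[uv]],float),K,np.array([m['k1'],0,0,0.]))[0,0]
    R=np.array(m['R']);t=np.array(m['t'])
    return -R.T@t, R.T@np.array([p[0],p[1],1.])
def onz(m,uv,z):
    c,d=ray(m,uv); return c+d*(z-c[2])/d[2]
def save(im,n): cv2.imwrite('pics/'+n+'.png',im[:,:,::-1])
E
python3 - <<'E'
from h import *
print(bot.get_obs())
for c in ['top','scene']:
    im=camera(c); save(im,c+'0'); m=camera_model(c)
    print(c,(-np.array(m['R']).T@np.array(m['t'])).round(3))
    for n in ['red','yellow','blue','green']:
        for k,z in(('cyl_',.01),('pad_',.006)):
            for r in pinpoint(c,k+n)[:2]: print(k+n,round(r['confidence'],2),np.round(r['xy'],1),onz(m,r['xy'],z).round(4))
    for k in ['source_rack','target_rack']:
        for r in pinpoint(c,k)[:2]: print(k,round(r['confidence'],2),np.round(r['xy'],1),onz(m,r['xy'],0).round(4))
E
```

```text
{'time': 0.0, 'q': array([7.47132460e+01, 5.01050767e+00, 1.00355398e+01, 9.50996464e+01,
       1.08817979e-03, 8.99996896e+01]), 'qd': array([ 0.06991478, -0.00613682,  0.04269637, -0.02462192, -0.02013368,
        0.04787129]), 'joint_efforts': array([ 1.32431713e-03, -5.20384920e+01,  4.64807296e+01,  1.61615212e-02,
       -7.96650255e-06,  2.49581412e-06]), 'ee_pos': array([0.14500591, 0.53054222, 0.40399833]), 'tcp_rot': array([-1.79925386e+02, -1.08858311e-03,  1.64713555e+02]), 'wrist_force': array([ 0.72009683, -0.05122073, -0.52561614]), 'torque': array([-0.00197817,  0.00308954, -0.05051036]), 'grasp_force': 0.0, 'opening': 0.08559869584719411}
top [ 0.356 -0.022  0.81 ]
pad_red 0.79 [469.6 213.2] [ 0.52   -0.2925  0.006 ]
cyl_yellow 0.76 [391.3 217.7] [ 0.5136 -0.1442  0.01  ]
pad_yellow 0.86 [392.8 220.9] [ 0.5083 -0.1473  0.006 ]
cyl_blue 0.57 [431.7 218.4] [ 0.5107 -0.2193  0.01  ]
pad_blue 0.74 [430.7 216.8] [ 0.5146 -0.2186  0.006 ]
cyl_green 0.94 [306.1 263.2] [0.4322 0.0152 0.01  ]
cyl_green 0.8 [354.5 224.4] [ 0.5025 -0.0755  0.01  ]
pad_green 0.82 [357.5 223.5] 
[... 226 characters left out ...]
 0.57 [185.3 297.1] [ 0.5163 -0.292   0.006 ]
cyl_yellow 0.97 [253.7 284.2] [ 0.5237 -0.1554  0.01  ]
pad_yellow 0.71 [257.6 277.2] [ 0.5069 -0.1445  0.006 ]
cyl_blue 0.68 [220.9 288.9] [ 0.5179 -0.2203  0.01  ]
pad_blue 0.88 [218.4 287.3] [ 0.5104 -0.2247  0.006 ]
pad_blue 0.58 [424.3 234.4] [0.4923 0.2205 0.006 ]
cyl_green 0.84 [288.3 267.6] [ 0.5028 -0.0801  0.01  ]
cyl_green 0.81 [326.9 231.7] [0.4347 0.0201 0.01  ]
pad_green 0.87 [287.6 270.5] [ 0.5067 -0.0826  0.006 ]
pad_green 0.32 [180.  293.6] [ 0.5055 -0.3013  0.006 ]
source_rack 0.7 [236.2 285.7] [ 0.5118 -0.1897  0.    ]
target_rack 0.81 [425.7 235. ] [0.4906 0.2255 0.    ]
target_rack 0.35 [253.6 283.4] [ 0.5154 -0.1549  0.    ]
```

View pics/top0.png

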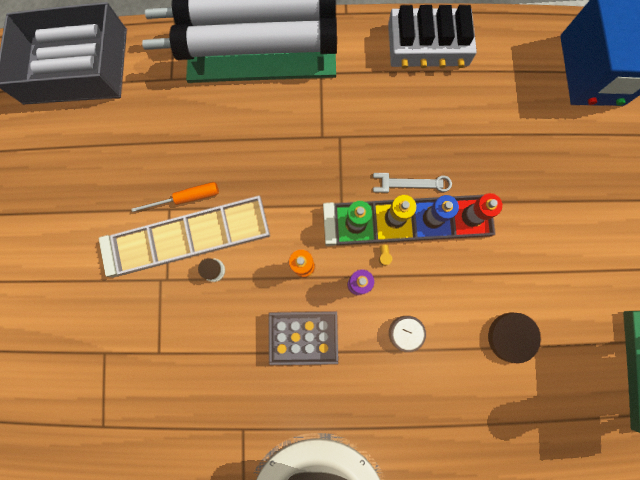

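View pics/scene0.png

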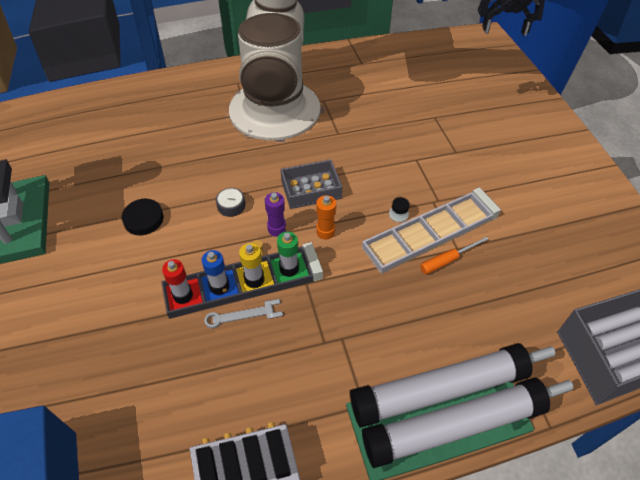

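The top picture shows the dark rack at right, with its white block at (330,223). From the block outwards the order is green (359,212), yellow (403,206), blue (446,207), red (490,205). The aluminium rack is at left, with its block at (108,257). The orange (301,263) and purple (362,283) cylinders are look-alikes. Next I'll fit the known geometry to the outlines.

```bash
cat >> h.py <<'E'
from scipy.optimize import minimize
def proj(m,P):
    P=np.atleast_2d(P)@np.array(m['R']).T+np.array(m['t']); a=P[:,:2]/P[:,2:]
    a=a*(1+m['k1']*(a**2).sum(1,keepdims=True)); return a*[m['fx'],m['fy']]+[m['cx'],m['cy']]
S=4
def hullmask(parts):
    im=np.zeros((480*S,640*S),np.uint8)
    for p in parts: cv2.fillConvexPoly(im,cv2.convexHull((p*S+S/2).round().astype(np.int32)),1)
    return im.astype(bool)
def up(mask): return cv2.resize(mask.astype(np.uint8),None,fx=S,fy=S,interpolation=cv2.INTER_NEAREST).astype(bool)
def box(x,y,z): return np.array([[a,b,c] for a in x for b in y for c in z])
RACK=[box((-.038,.038),(-.146,.146),(0,.022)),box((-.038,.038),(.146,.166),(0,.03))]
A=np.linspace(0,2*np.pi,24,endpoint=False)
def cyl(r,z0,z1): return np.array([[r*np.cos(a),r*np.sin(a),z] for a in A for z in(z0,z1)])
CYL=[cyl(.02,0,.024),cyl(.017,.024,.068),cyl(.02,.068,.098),cyl(.006,.098,.112)]
def fit(m,mask,parts,x0,z=0,hull=False):
    M=up(mask)
    if hull: 
        q=np.argwhere(M)[:,::-1].astype(np.int32); M=np.zeros(M.shape,np.uint8); cv2.fillConvexPoly(M,cv2.convexHull(q),1); M=M.astype(bool)
    def f(v):
        a=v[2] if len(v)>2 else 0; c,s=np.cos(a),np.sin(a); R=np.array([[c,-s,0],[s,c,0],[0,0,1]])
        H=hullmask([proj(m,p@R.T+[v[0],v[1],z]) for p in parts])
        return 1-(H&M).sum()/(H|M).sum()
    s0=np.vstack([x0]+[np.array(x0)+d for d in np.diag([.01,.01,.08][:len(x0)])])
    r=minimize(f,x0,method='Nelder-Mead',options=dict(initial_simplex=s0,xatol=1e-4,fatol=1e-4,maxiter=120))
    return r.x.round(4),round(1-r.fun,3)
E
python3 - <<'E'
from h import *
for c in ['top','scene']:
    camera(c); m=camera_model(c)
    for k,x0 in(('target_rack',[.489,.235,.25]),('source_rack',[.51,-.19,.05])):
        r=outline_of(c,k)
        r=[q for q in r if abs(onz(m,q['xy'],.01)[1]-x0[1])<.1]
        if r: print(c,k,fit(m,r[0]['mask'],RACK,x0,hull=k[0]=='t' or c=='top'))
    for k,x0 in(('red',[.515,-.297]),('blue',[.511,-.22]),('yellow',[.51,-.147]),('green',[.503,-.08]),('orange',[.432,.015])):
        r=outline_of(c,'cyl_'+('green' if k=='orange' else k)); r=[q for q in r if np.hypot(*(q['xy']-proj(m,[*x0,.07])[0]))<25]
        if r: print(c,k,fit(m,r[0]['mask'],CYL,x0,z=0 if k=='orange' else .01))
    for k,x0 in(('red',[.515,-.297]),('blue',[.511,-.22]),('yellow',[.51,-.147]),('green',[.503,-.08])):
        for q in pinpoint(c,'cyl_'+k)[:2]: print(k, q['xy'], end=' ')
    print()
E
```

```text
top target_rack (array([0.4887, 0.2332, 0.238 ]), np.float64(0.955))
top source_rack (array([ 0.509 , -0.184 ,  0.0381]), np.float64(0.957))
top red (array([ 0.5135, -0.2943]), np.float64(0.948))
top blue (array([ 0.5119, -0.2207]), np.float64(0.911))
top yellow (array([ 0.5119, -0.1506]), np.float64(0.884))
top green (array([ 0.5048, -0.0769]), np.float64(0.956))
top orange (array([0.4267, 0.0207]), np.float64(0.903))
red [468.8, 214.8] blue [432.6, 215.8] yellow [393.6, 220.2] green [358.2, 283.1] green [307.5, 263.5] 
scene target_rack (array([0.4881, 0.2314, 0.2481]), np.float64(0.952))
scene source_rack (array([ 0.5097, -0.1868,  0.0436]), np.float64(0.432))
scene red (array([ 0.5131, -0.297 ]), np.float64(0.947))
scene blue (array([ 0.5113, -0.2232]), np.float64(0.943))
scene yellow (array([ 0.5126, -0.1527]), np.float64(0.948))
scene green (array([ 0.5043, -0.08  ]), np.float64(0.921))
scene orange (array([0.4268, 0.0189]), np.float64(0.947))
red [180.7, 295.6] blue [220.4, 290.1] yellow [253.0, 280.2] green [289.6, 266.9] green [325.6, 232.0]
```

{"name": "move_arm", "arguments": {
  "jaw": [0,0,0,0,0,0,0,0,0,0],
  "delta_pos": [
    [0.018,-0.03,0],
    [0.018,-0.03,0],
    [0.018,-0.03,0],
    [0.018,-0.03,0],
    [0.018,-0.03,0],
    [0.018,-0.03,0],
    [0.018,-0.03,0],
    [0.018,-0.03,0],
    [0.018,-0.03,0],
    [0.018,-0.03,0]
  ],
  "yaw": [-0.063,-0.063,-0.063,-0.063,-0.063,-0.063,-0.063,-0.063,-0.063,-0.063],
  "force": 40
}}

```text
time: 3.13
ee_pos: [0.3253, 0.2289, 0.4049]
tcp_rot: [180.0, 0.0, 128.5]
wrist_force: [0.7, 0.0, 1.2]
opening: 0.0854
grasp_force: 0.0
```

{"name": "move_arm", "arguments": {
  "jaw": [0,0,0,0,0,0,0,0,0,0],
  "delta_pos": [
    [0.018,-0.03,0],
    [0.018,-0.03,0],
    [0.018,-0.03,0],
    [0.018,-0.03,0],
    [0.018,-0.03,0],
    [0.018,-0.03,0],
    [0.018,-0.03,0],
    [0.018,-0.03,0],
    [0.018,-0.03,0],
    [0,0,0]
  ],
  "yaw": [-0.063,-0.063,-0.063,-0.063,-0.063,-0.063,-0.063,-0.063,-0.063,-0.063]
}}

```text
time: 3.97
ee_pos: [0.489, -0.0435, 0.4037]
tcp_rot: [-180.0, 0.1, 92.1]
wrist_force: [0.3, 0.0, -0.6]
opening: 0.0852
grasp_force: 0.0
```

{"name": "move_arm", "arguments": {
  "jaw": [0,0,0,0,0],
  "delta_pos": [
    [0.008,-0.018,0],
    [0.008,-0.018,0],
    [0,0,0],
    [0,0,0],
    [0,0,0]
  ],
  "yaw": [0,0,0,0,0]
}}

```text
time: 4.38
ee_pos: [0.5028, -0.0752, 0.4047]
tcp_rot: [-180.0, -0.0, 92.5]
wrist_force: [0.1, 0.7, -0.1]
opening: 0.0857
grasp_force: 0.0
```

```bash
python3 - <<'E'
from h import *
o=bot.get_obs(); print(o['ee_pos'],o['tcp_rot'])
m=camera_model('wrist'); save(camera('wrist'),'w0')
for k,x0 in(('blue',[.511,-.22]),('yellow',[.512,-.1517]),('green',[.5045,-.0785])):
    r=outline_of('wrist','cyl_'+k); 
    for q in r[:2]:
        print(k,q['xy'],round(q['confidence'],2),proj(m,[*x0,.09])[0], fit(m,q['mask'],CYL,x0,z=.01))
print(bot.get_obs()['ee_pos'])
E
```

```text
[ 0.5028097  -0.07520082  0.40467741] [-1.79984643e+02 -1.55926759e-02  9.25074652e+01]
blue [320.2, 362.8] 0.57 [320.18871543 365.68403466] (array([ 0.5121, -0.2201]), np.float64(0.773))
yellow [326.9, 292.9] 0.82 [324.63483493 303.03673432] (array([ 0.5142, -0.1508]), np.float64(0.924))
green [322.4, 220.9] 0.91 [320.07384994 225.9619148 ] (array([ 0.5059, -0.0779]), np.float64(0.934))
green [201.9, 216.1] 0.74 [320.07384994 225.9619148 ] (array([ 0.5045, -0.0785]), np.float64(0.0))
[ 0.5027792  -0.07481519  0.40492906]
```

{"name": "move_arm", "arguments": {
  "jaw": [0,0,0,0,0,0,0,0,0,0],
  "delta_pos": [
    [0.002,-0.0025,-0.01],
    [0,0,-0.02],
    [0,0,-0.02],
    [0,0,-0.02],
    [0,0,-0.02],
    [0,0,-0.02],
    [0,0,-0.02],
    [0,0,-0.02],
    [0,0,-0.01],
    [0,0,0]
  ],
  "yaw": [0,0,0,0,0,0,0,0,0,0]
}}

```text
time: 5.42
ee_pos: [0.5042, -0.0777, 0.2419]
tcp_rot: [-179.8, -0.0, 92.5]
wrist_force: [0.6, -0.6, 1.2]
opening: 0.085
grasp_force: 0.0
```

{"name": "move_arm", "arguments": {
  "jaw": [0.25,0.4,0.6,0.8,1,1,1,1,1,1],
  "delta_pos": [
    [0,0,0],
    [0,0,0],
    [0,0,0],
    [0,0,0],
    [0,0,0],
    [0,0,0],
    [0,0,0],
    [0,0,0],
    [0,0,0],
    [0,0,0]
  ],
  "yaw": [0,0,0,0,0,0,0,0,0,0]
}}

```text
time: 6.25
ee_pos: [0.5053, -0.078, 0.246]
tcp_rot: [179.9, 0.0, 92.5]
wrist_force: [-1.3, -0.2, 6.2]
opening: 0.0391
grasp_force: 40.3
```

{"name": "move_arm", "arguments": {
  "jaw": [1,1,1,1,1,1,1,1,1,1],
  "delta_pos": [
    [0,0,0.01],
    [0,0,0.02],
    [0,0,0.02],
    [0,0,0.02],
    [0,0,0.02],
    [0,0,0.02],
    [0,0,0.02],
    [0,0,0.015],
    [0,0,0.005],
    [0,0,0]
  ],
  "yaw": [0,0,0,0,0,0,0,0,0,0]
}}

```text
time: 7.08
ee_pos: [0.5051, -0.078, 0.3961]
tcp_rot: [179.9, 0.0, 92.5]
wrist_force: [0.2, -0.3, -3.1]
opening: 0.0393
grasp_force: 41.2
```

{"name": "move_arm", "arguments": {
  "jaw": [1,1,1,1,1,1,1,1,1,1],
  "delta_pos": [
    [0,0.01,0],
    [0.001,0.02,0],
    [0.001,0.025,0],
    [0.001,0.03,0],
    [0.001,0.03,0],
    [0.001,0.03,0],
    [0.001,0.025,0],
    [0.001,0.02,0],
    [0.001,0.01,0],
    [0.001,0.005,0]
  ],
  "yaw": [0.02,0.02,0.02,0.02,0.02,0.02,0.02,0.02,0.02,0.02]
}}

```text
time: 7.92
ee_pos: [0.5137, 0.1287, 0.3934]
tcp_rot: [-179.9, -0.0, 104.2]
wrist_force: [0.2, 0.1, -3.3]
opening: 0.0393
grasp_force: 41.2
```

{"name": "move_arm", "arguments": {
  "jaw": [1,1],
  "delta_pos": [
    [0,0,0],
    [0,0,0]
  ],
  "yaw": [0,0]
}}

```text
time: 8.08
ee_pos: [0.514, 0.1267, 0.3942]
tcp_rot: [-179.9, 0.0, 104.0]
wrist_force: [-0.9, -0.4, -3.4]
opening: 0.039
grasp_force: 41.2
```

```bash
python3 - <<'E'
from h import *
o=bot.get_obs(); print(o['ee_pos'],o['tcp_rot'],o['opening'])
m=camera_model('wrist'); save(camera('wrist'),'w1')
for k,x0,h in(('target_rack',[.488,.232,.243],True),):
    for q in outline_of('wrist',k)[:1]:
        print(k,q['xy'],round(q['confidence'],2), fit(m,q['mask'],RACK,x0,hull=h))
E
```

```text
[0.51397463 0.12667575 0.39415633] [-1.79940497e+02  1.87604553e-02  1.03973194e+02] 0.03897029564661377
target_rack [319.1, 111.9] 0.81 (array([0.4885, 0.2335, 0.2431]), np.float64(0.976))
```

View pics/w1.png

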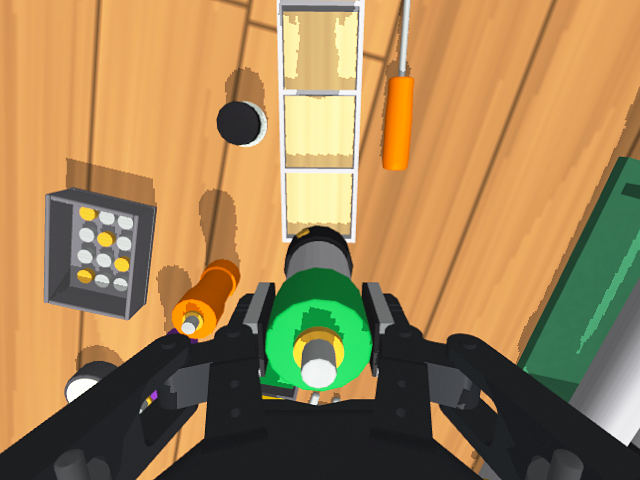

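The wrist picture shows green held upright at (318,330). The nearest compartment of the aluminium rack, rows 172-240, lies along its axis. The rack fit agrees with the earlier ones to about 1 mm.

{"name": "move_arm", "arguments": {
  "jaw": [1,1,1,1,1,1,1,1,1,1],
  "delta_pos": [
    [0,0.001,-0.01],
    [0,0,-0.02],
    [0,0,-0.02],
    [0,0,-0.02],
    [0,0,-0.02],
    [0,0,-0.02],
    [0,0,-0.02],
    [0,0,-0.01],
    [0,0,-0.005],
    [0,0,0]
  ],
  "yaw": [0,0,0,0,0,0,0,0,0,0]
}}

```text
time: 9.02
ee_pos: [0.5137, 0.1276, 0.2487]
tcp_rot: [-179.9, 0.0, 103.9]
wrist_force: [-0.3, -0.1, -3.3]
opening: 0.0393
grasp_force: 41.2
```

{"name": "move_arm", "arguments": {
  "jaw": [1,1,1,1,1,1],
  "delta_pos": [
    [0,0,-0.002],
    [0,0,-0.002],
    [0,0,-0.002],
    [0,0,-0.001],
    [0,0,0],
    [0,0,0]
  ],
  "yaw": [0,0,0,0,0,0]
}}

```text
time: 9.52
ee_pos: [0.5141, 0.1281, 0.2429]
tcp_rot: [180.0, -0.0, 104.0]
wrist_force: [0.4, 0.4, -2.7]
opening: 0.0391
grasp_force: 41.2
```

Not yet touching; I'll go a little further.

{"name": "move_arm", "arguments": {
  "jaw": [1,1,1,1,1],
  "delta_pos": [
    [0,0,-0.001],
    [0,0,-0.001],
    [0,0,0],
    [0,0,0],
    [0,0,0]
  ],
  "yaw": [0,0,0,0,0]
}}

```text
time: 9.93
ee_pos: [0.514, 0.1281, 0.2421]
tcp_rot: [179.9, -0.0, 104.0]
wrist_force: [-3.4, -0.5, 6.9]
opening: 0.0393
grasp_force: 42.2
```

{"name": "move_arm", "arguments": {
  "jaw": [0.5,0.45,0.4,0.3,0.2,0.1,0,0,0,0],
  "delta_pos": [
    [0,0,0],
    [0,0,0],
    [0,0,0],
    [0,0,0],
    [0,0,0],
    [0,0,0],
    [0,0,0],
    [0,0,0],
    [0,0,0.005],
    [0,0,0.01]
  ],
  "yaw": [0,0,0,0,0,0,0,0,0,0]
}}

```text
time: 10.77
ee_pos: [0.5137, 0.1279, 0.2551]
tcp_rot: [-179.9, -0.0, 104.0]
wrist_force: [0.1, -0.7, -0.1]
opening: 0.0855
grasp_force: 0.0
```

{"name": "move_arm", "arguments": {
  "jaw": [0,0,0,0,0,0,0,0,0,0],
  "delta_pos": [
    [0,0,0.02],
    [0,0,0.03],
    [0,0,0.03],
    [0,0,0.03],
    [0,0,0.02],
    [0,0,0.01],
    [0,-0.01,0],
    [0,-0.03,0],
    [0,-0.03,0],
    [0,-0.03,0]
  ],
  "yaw": [0,0,0,0,0,0,-0.02,-0.03,-0.03,-0.03]
}}

```text
time: 11.6
ee_pos: [0.5137, 0.0266, 0.3941]
tcp_rot: [-179.9, 0.0, 97.6]
wrist_force: [-0.1, -0.4, 0.5]
opening: 0.0857
grasp_force: 0.0
```

{"name": "move_arm", "arguments": {
  "jaw": [0,0,0,0,0,0,0,0,0,0],
  "delta_pos": [
    [0,-0.03,0],
    [0,-0.03,0],
    [0,-0.03,0],
    [0,-0.03,0],
    [0,-0.03,0],
    [0,-0.02,0],
    [-0.002,-0.01,0],
    [0,0,0],
    [0,0,0],
    [0,0,0]
  ],
  "yaw": [-0.03,-0.03,-0.03,0,0,0,0,0,0,0]
}}

```text
time: 12.43
ee_pos: [0.5119, -0.1513, 0.3952]
tcp_rot: [-180.0, -0.0, 92.5]
wrist_force: [0.3, -0.2, 0.3]
opening: 0.0855
grasp_force: 0.0
```

```bash
python3 - <<'E'
from h import *
o=bot.get_obs(); print(o['time'],o['ee_pos'],o['tcp_rot'])
m=camera_model('wrist'); camera('wrist')
for k,x0 in(('yellow',[.512,-.1517]),('blue',[.511,-.22])):
    for q in outline_of('wrist','cyl_'+k)[:1]:
        print(k,q['xy'],round(q['confidence'],2),proj(m,[*x0,.09])[0], fit(m,q['mask'],CYL,x0,z=.01))
m=camera_model('top'); save(camera('top'),'top1')
for q in outline_of('top','cyl_green')[:3]: print(q['xy'],q['confidence'],fit(m,q['mask'],CYL,[.514,.128],z=.006))
E
```

```text
12.4333 [ 0.51190387 -0.1513078   0.39523245] [-1.79963300e+02 -2.60331231e-02  9.25318300e+01]
yellow [320.6, 223.1] 0.97 [318.52249945 225.61820723] (array([ 0.514 , -0.1509]), np.float64(0.958))
blue [315.8, 294.2] 0.88 [313.9868841  299.88135709] (array([ 0.5122, -0.2205]), np.float64(0.937))
[306.1, 262.3] 0.98 (array([0.514, 0.128]), np.float64(0.0))
[357.9, 281.8] 0.82 (array([0.514, 0.128]), np.float64(0.0))
[240.8, 216.1] 0.69 (array([0.5139, 0.1288]), np.float64(0.909))
```

View pics/top1.png

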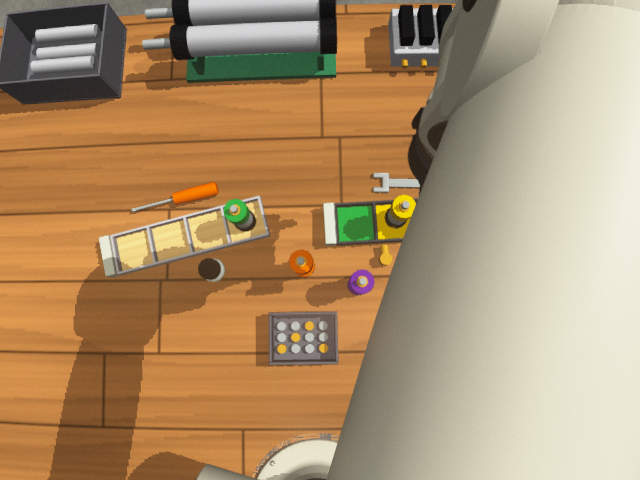

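Green stands in its compartment (240,216), 1 mm off centre. Next is yellow.

{"name": "move_arm", "arguments": {
  "jaw": [0,0,0,0,0,0,0,0,0,0],
  "delta_pos": [
    [0.001,0,-0.01],
    [0,0,-0.02],
    [0,0,-0.02],
    [0,0,-0.02],
    [0,0,-0.02],
    [0,0,-0.02],
    [0,0,-0.02],
    [0,0,-0.015],
    [0,0,-0.005],
    [0,0,0]
  ],
  "yaw": [0,0,0,0,0,0,0,0,0,0]
}}

```text
time: 13.52
ee_pos: [0.5125, -0.1516, 0.2439]
tcp_rot: [-179.9, -0.1, 92.5]
wrist_force: [0.2, 0.1, -0.2]
opening: 0.0854
grasp_force: 0.0
```

{"name": "move_arm", "arguments": {
  "jaw": [0.25,0.4,0.6,0.8,1,1,1,1,1,1],
  "delta_pos": [
    [0,0,0],
    [0,0,0],
    [0,0,0],
    [0,0,0],
    [0,0,0],
    [0,0,0],
    [0,0,0],
    [0,0,0],
    [0,0,0],
    [0,0,0]
  ],
  "yaw": [0,0,0,0,0,0,0,0,0,0]
}}

```text
time: 14.35
ee_pos: [0.5133, -0.152, 0.2468]
tcp_rot: [179.9, 0.0, 92.5]
wrist_force: [0.6, -0.1, 6.4]
opening: 0.0392
grasp_force: 40.0
```

{"name": "move_arm", "arguments": {
  "jaw": [1,1,1,1,1,1,1,1,1,1],
  "delta_pos": [
    [0,0,0.01],
    [0,0,0.02],
    [0,0,0.02],
    [0,0,0.02],
    [0,0,0.02],
    [0,0,0.02],
    [0,0,0.02],
    [0,0,0.015],
    [0,0,0.005],
    [0,0,0]
  ],
  "yaw": [0,0,0,0,0,0,0,0,0,0]
}}

```text
time: 15.18
ee_pos: [0.5131, -0.152, 0.3967]
tcp_rot: [179.9, 0.0, 92.5]
wrist_force: [-0.6, -0.5, -5.4]
opening: 0.0388
grasp_force: 41.7
```

{"name": "move_arm", "arguments": {
  "jaw": [1,1,1,1,1,1,1,1,1,1],
  "delta_pos": [
    [0,0.01,0],
    [0,0.02,0],
    [-0.002,0.03,0],
    [-0.002,0.03,0],
    [-0.002,0.03,0],
    [-0.002,0.03,0],
    [-0.002,0.03,0],
    [-0.002,0.03,0],
    [-0.002,0.03,0],
    [-0.002,0.03,0]
  ],
  "yaw": [0.02,0.02,0.02,0.02,0.02,0.02,0.02,0.02,0.02,0.02]
}}

```text
time: 16.02
ee_pos: [0.4962, 0.1199, 0.3942]
tcp_rot: [-179.9, -0.0, 104.1]
wrist_force: [1.0, -0.7, -5.0]
opening: 0.0389
grasp_force: 41.6
```

{"name": "move_arm", "arguments": {
  "jaw": [1,1,1,1,1,1],
  "delta_pos": [
    [0,0.03,0],
    [0,0.03,0],
    [0,0.015,0],
    [0,0.004,0],
    [0,0,0],
    [0,0,0]
  ],
  "yaw": [0,0,0,0,0,0]
}}

```text
time: 16.52
ee_pos: [0.4967, 0.1969, 0.3947]
tcp_rot: [-179.9, 0.0, 104.0]
wrist_force: [0.6, -1.0, -4.8]
opening: 0.0391
grasp_force: 41.5
```

{"name": "move_arm", "arguments": {
  "jaw": [1,1,1,1,1,1,1,1,1,1],
  "delta_pos": [
    [0,0.001,-0.01],
    [0,0,-0.02],
    [0,0,-0.02],
    [0,0,-0.02],
    [0,0,-0.02],
    [0,0,-0.02],
    [0,0,-0.02],
    [0,0,-0.01],
    [0,0,-0.005],
    [0,0,0]
  ],
  "yaw": [0,0,0,0,0,0,0,0,0,0]
}}

```text
time: 17.35
ee_pos: [0.4968, 0.1974, 0.2497]
tcp_rot: [-179.9, 0.0, 103.9]
wrist_force: [0.5, -0.3, -4.9]
opening: 0.0389
grasp_force: 41.5
```

{"name": "move_arm", "arguments": {
  "jaw": [1,1,1,1,1,1,1,1],
  "delta_pos": [
    [0,0,-0.002],
    [0,0,-0.002],
    [0,0,-0.002],
    [0,0,-0.001],
    [0,0,-0.001],
    [0,0,-0.001],
    [0,0,0],
    [0,0,0]
  ],
  "yaw": [0,0,0,0,0,0,0,0]
}}

```text
time: 18.02
ee_pos: [0.4971, 0.1981, 0.2428]
tcp_rot: [179.9, -0.0, 104.0]
wrist_force: [-1.9, -1.1, 5.9]
opening: 0.0391
grasp_force: 42.3
```

{"name": "move_arm", "arguments": {
  "jaw": [0.5,0.45,0.4,0.3,0.2,0.1,0,0,0,0],
  "delta_pos": [
    [0,0,0],
    [0,0,0],
    [0,0,0],
    [0,0,0],
    [0,0,0],
    [0,0,0],
    [0,0,0],
    [0,0,0],
    [0,0,0.005],
    [0,0,0.01]
  ],
  "yaw": [0,0,0,0,0,0,0,0,0,0]
}}

```text
time: 18.85
ee_pos: [0.4967, 0.1979, 0.2561]
tcp_rot: [-179.9, 0.0, 104.0]
wrist_force: [0.7, -0.1, -0.2]
opening: 0.0855
grasp_force: 0.0
```

{"name": "move_arm", "arguments": {
  "jaw": [0,0,0,0,0,0,0,0,0,0],
  "delta_pos": [
    [0,0,0.02],
    [0,0,0.03],
    [0,0,0.03],
    [0,0,0.03],
    [0,0,0.02],
    [0,0,0.01],
    [0,-0.01,0],
    [0,-0.03,0],
    [0,-0.03,0],
    [0,-0.03,0]
  ],
  "yaw": [0,0,0,0,0,0,-0.02,-0.03,-0.03,-0.03]
}}

```text
time: 19.68
ee_pos: [0.4966, 0.0966, 0.3951]
tcp_rot: [-179.9, 0.0, 97.6]
wrist_force: [-0.0, 1.1, 0.5]
opening: 0.0852
grasp_force: 0.0
```

{"name": "move_arm", "arguments": {
  "jaw": [0,0,0,0,0,0,0,0,0,0],
  "delta_pos": [
    [0.003,-0.03,0],
    [0.003,-0.03,0],
    [0.003,-0.03,0],
    [0.003,-0.03,0],
    [0.003,-0.03,0],
    [0,-0.03,0],
    [0,-0.03,0],
    [0,-0.03,0],
    [0,-0.03,0],
    [0,-0.03,0]
  ],
  "yaw": [-0.03,-0.03,-0.03,0,0,0,0,0,0,0]
}}

```text
time: 20.52
ee_pos: [0.5112, -0.204, 0.3951]
tcp_rot: [-179.9, -0.0, 92.4]
wrist_force: [0.7, -0.2, -0.7]
opening: 0.0852
grasp_force: 0.0
```

{"name": "move_arm", "arguments": {
  "jaw": [0,0,0,0,0],
  "delta_pos": [
    [0,-0.015,0],
    [0,-0.004,0],
    [0,0,0],
    [0,0,0],
    [0,0,0]
  ],
  "yaw": [0,0,0,0,0]
}}

```text
time: 20.93
ee_pos: [0.5119, -0.2202, 0.3963]
tcp_rot: [-180.0, -0.0, 92.6]
wrist_force: [-0.3, -0.2, -0.6]
opening: 0.0854
grasp_force: 0.0
```

```bash
python3 - <<'E'
from h import *
o=bot.get_obs(); print(o['time'],o['ee_pos'],o['tcp_rot'])
m=camera_model('wrist'); camera('wrist')
for k,x0 in(('blue',[.512,-.221]),('red',[.513,-.296])):
    for q in outline_of('wrist','cyl_'+k)[:1]:
        print(k,q['xy'],round(q['confidence'],2),proj(m,[*x0,.09])[0], fit(m,q['mask'],CYL,x0,z=.01))
m=camera_model('top'); camera('top')
for q in outline_of('top','cyl_yellow')[:2]: print(q['xy'],q['confidence'],fit(m,q['mask'],CYL,[.497,.198],z=.006))
E
```

```text
20.9333 [ 0.51190371 -0.22020108  0.39633834] [-1.79970114e+02 -2.47556367e-02  9.25507303e+01]
blue [317.1, 224.2] 0.78 [318.46041625 225.73636826] (array([ 0.5125, -0.2209]), np.float64(0.971))
red [316.5, 296.4] 0.7 [315.85031563 306.54316541] (array([ 0.5143, -0.294 ]), np.float64(0.963))
[199.7, 225.3] 0.8 (array([0.4972, 0.1994]), np.float64(0.934))
[462.9, 220.8] 0.69 (array([0.497, 0.198]), np.float64(0.0))
```

Yellow is placed within 2 mm. Next is blue.

{"name": "move_arm", "arguments": {
  "jaw": [0,0,0,0,0,0,0,0,0,0],
  "delta_pos": [
    [0.0005,-0.0005,-0.01],
    [0,0,-0.02],
    [0,0,-0.02],
    [0,0,-0.02],
    [0,0,-0.02],
    [0,0,-0.02],
    [0,0,-0.02],
    [0,0,-0.015],
    [0,0,-0.005],
    [0,0,0]
  ],
  "yaw": [0,0,0,0,0,0,0,0,0,0]
}}

```text
time: 22.02
ee_pos: [0.512, -0.2211, 0.2448]
tcp_rot: [-179.9, -0.1, 92.5]
wrist_force: [-0.6, -0.7, -0.3]
opening: 0.0855
grasp_force: 0.0
```

{"name": "move_arm", "arguments": {
  "jaw": [0.25,0.4,0.6,0.8,1,1,1,1,1,1],
  "delta_pos": [
    [0,0,0],
    [0,0,0],
    [0,0,0],
    [0,0,0],
    [0,0,0],
    [0,0,0],
    [0,0,0],
    [0,0,0],
    [0,0,0],
    [0,0,0]
  ],
  "yaw": [0,0,0,0,0,0,0,0,0,0]
}}

```text
time: 22.85
ee_pos: [0.5127, -0.2216, 0.2478]
tcp_rot: [179.9, 0.0, 92.5]
wrist_force: [-1.8, 0.2, 6.3]
opening: 0.0391
grasp_force: 39.9
```

{"name": "move_arm", "arguments": {
  "jaw": [1,1,1,1,1,1,1,1,1,1],
  "delta_pos": [
    [0,0,0.01],
    [0,0,0.02],
    [0,0,0.02],
    [0,0,0.02],
    [0,0,0.02],
    [0,0,0.02],
    [0,0,0.02],
    [0,0,0.015],
    [0,0,0.005],
    [0,0,0]
  ],
  "yaw": [0,0,0,0,0,0,0,0,0,0]
}}

```text
time: 23.68
ee_pos: [0.5126, -0.2215, 0.398]
tcp_rot: [179.9, 0.0, 92.5]
wrist_force: [0.5, -0.5, -2.6]
opening: 0.039
grasp_force: 41.1
```

{"name": "move_arm", "arguments": {
  "jaw": [1,1,1,1,1,1,1,1,1,1],
  "delta_pos": [
    [0,0.01,0],
    [0,0.02,0],
    [-0.003,0.03,0],
    [-0.003,0.03,0],
    [-0.003,0.03,0],
    [-0.003,0.03,0],
    [-0.003,0.03,0],
    [-0.003,0.03,0],
    [-0.003,0.03,0],
    [-0.003,0.03,0]
  ],
  "yaw": [0.02,0.02,0.02,0.02,0.02,0.02,0.02,0.02,0.02,0.02]
}}

```text
time: 24.52
ee_pos: [0.4876, 0.0504, 0.3952]
tcp_rot: [-179.9, -0.0, 104.1]
wrist_force: [-0.0, -0.6, -2.9]
opening: 0.039
grasp_force: 41.0
```

{"name": "move_arm", "arguments": {
  "jaw": [1,1,1,1,1,1,1,1,1,1],
  "delta_pos": [
    [-0.003,0.03,0],
    [-0.003,0.03,0],
    [-0.003,0.03,0],
    [0,0.03,0],
    [0,0.03,0],
    [0,0.025,0],
    [0,0.01,0],
    [0,0.004,0],
    [0,0,0],
    [0,0,0]
  ],
  "yaw": [0,0,0,0,0,0,0,0,0,0]
}}

```text
time: 25.35
ee_pos: [0.4794, 0.237, 0.3962]
tcp_rot: [-179.9, 0.0, 104.0]
wrist_force: [-0.4, -0.7, -2.7]
opening: 0.0391
grasp_force: 41.0
```

{"name": "move_arm", "arguments": {
  "jaw": [1,1,1,1,1],
  "delta_pos": [
    [0,0.012,0],
    [0,0.015,0],
    [0,0.004,0],
    [0,0,0],
    [0,0,0]
  ],
  "yaw": [0,0,0,0,0]
}}

```text
time: 25.77
ee_pos: [0.4795, 0.2688, 0.3966]
tcp_rot: [-180.0, 0.0, 104.0]
wrist_force: [-1.0, -1.4, -2.8]
opening: 0.0395
grasp_force: 41.1
```

{"name": "move_arm", "arguments": {
  "jaw": [1,1,1,1,1,1,1,1,1,1],
  "delta_pos": [
    [0,0,-0.01],
    [0,0,-0.02],
    [0,0,-0.02],
    [0,0,-0.02],
    [0,0,-0.02],
    [0,0,-0.02],
    [0,0,-0.02],
    [0,0,-0.01],
    [0,0,-0.005],
    [0,0,0]
  ],
  "yaw": [0,0,0,0,0,0,0,0,0,0]
}}

```text
time: 26.6
ee_pos: [0.4793, 0.2682, 0.2507]
tcp_rot: [-179.9, 0.0, 104.0]
wrist_force: [0.0, 0.2, -4.0]
opening: 0.0389
grasp_force: 41.1
```

{"name": "move_arm", "arguments": {
  "jaw": [1,1,1,1,1,1,1,1],
  "delta_pos": [
    [0,0,-0.002],
    [0,0,-0.002],
    [0,0,-0.002],
    [0,0,-0.001],
    [0,0,-0.001],
    [0,0,-0.001],
    [0,0,0],
    [0,0,0]
  ],
  "yaw": [0,0,0,0,0,0,0,0]
}}

```text
time: 27.27
ee_pos: [0.4795, 0.2686, 0.2438]
tcp_rot: [179.9, -0.0, 104.0]
wrist_force: [-3.5, -1.6, 6.4]
opening: 0.039
grasp_force: 42.0
```

{"name": "move_arm", "arguments": {
  "jaw": [0.5,0.45,0.4,0.3,0.2,0.1,0,0,0,0],
  "delta_pos": [
    [0,0,0],
    [0,0,0],
    [0,0,0],
    [0,0,0],
    [0,0,0],
    [0,0,0],
    [0,0,0],
    [0,0,0],
    [0,0,0.005],
    [0,0,0.01]
  ],
  "yaw": [0,0,0,0,0,0,0,0,0,0]
}}

```text
time: 28.1
ee_pos: [0.4792, 0.2684, 0.2571]
tcp_rot: [-179.9, 0.0, 104.0]
wrist_force: [-0.0, 0.4, 0.4]
opening: 0.0857
grasp_force: 0.0
```

{"name": "move_arm", "arguments": {
  "jaw": [0,0,0,0,0,0,0,0,0,0],
  "delta_pos": [
    [0,0,0.02],
    [0,0,0.03],
    [0,0,0.03],
    [0,0,0.03],
    [0,0,0.02],
    [0,0,0.01],
    [0,-0.01,0],
    [0,-0.03,0],
    [0,-0.03,0],
    [0,-0.03,0]
  ],
  "yaw": [0,0,0,0,0,0,-0.02,-0.03,-0.03,-0.03]
}}

```text
time: 28.93
ee_pos: [0.4791, 0.1671, 0.396]
tcp_rot: [-179.9, 0.0, 97.6]
wrist_force: [0.3, -0.0, -0.3]
opening: 0.0851
grasp_force: 0.0
```

{"name": "move_arm", "arguments": {
  "jaw": [0,0,0,0,0,0,0,0,0,0],
  "delta_pos": [
    [0.0035,-0.03,0],
    [0.0035,-0.03,0],
    [0.0035,-0.03,0],
    [0.0035,-0.03,0],
    [0.0035,-0.03,0],
    [0.0035,-0.03,0],
    [0.0035,-0.03,0],
    [0.0035,-0.03,0],
    [0.0035,-0.03,0],
    [0.0035,-0.03,0]
  ],
  "yaw": [-0.03,-0.03,-0.03,0,0,0,0,0,0,0]
}}

```text
time: 29.77
ee_pos: [0.5138, -0.1335, 0.3961]
tcp_rot: [-179.9, -0.0, 92.4]
wrist_force: [0.6, -0.1, -0.0]
opening: 0.0852
grasp_force: 0.0
```

{"name": "move_arm", "arguments": {
  "jaw": [0,0,0,0,0,0,0,0,0,0],
  "delta_pos": [
    [0,-0.03,0],
    [0,-0.03,0],
    [0,-0.03,0],
    [0,-0.03,0],
    [0,-0.03,0],
    [0,-0.01,0],
    [0,-0.0035,0],
    [0,0,0],
    [0,0,0],
    [0,0,0]
  ],
  "yaw": [0,0,0,0,0,0,0,0,0,0]
}}

```text
time: 30.6
ee_pos: [0.5145, -0.2938, 0.3977]
tcp_rot: [-180.0, -0.0, 92.6]
wrist_force: [0.4, -0.2, 1.0]
opening: 0.0856
grasp_force: 0.0
```

```bash
python3 - <<'E'
from h import *
o=bot.get_obs(); print(o['time'],o['ee_pos'],o['tcp_rot'])
m=camera_model('wrist'); camera('wrist')
for k,x0 in(('red',[.514,-.295]),):
    for q in outline_of('wrist','cyl_'+k)[:1]:
        print(k,q['xy'],round(q['confidence'],2),proj(m,[*x0,.09])[0], fit(m,q['mask'],CYL,x0,z=.01))
m=camera_model('top'); camera('top')
for q in outline_of('top','cyl_blue')[:2]: print(q['xy'],q['confidence'],fit(m,q['mask'],CYL,[.48,.268],z=.006))
E
```

```text
30.6 [ 0.51454767 -0.29381999  0.397702  ] [-1.79996808e+02 -1.64293734e-02  9.25810678e+01]
red [317.8, 222.8] 0.98 [317.51347082 225.6372119 ] (array([ 0.5143, -0.2941]), np.float64(0.954))
```

{"name": "move_arm", "arguments": {
  "jaw": [0,0,0,0,0,0,0,0,0,0],
  "delta_pos": [
    [0,0,-0.01],
    [0,0,-0.02],
    [0,0,-0.02],
    [0,0,-0.02],
    [0,0,-0.02],
    [0,0,-0.02],
    [0,0,-0.02],
    [0,0,-0.015],
    [0,0,-0.006],
    [0,0,0]
  ],
  "yaw": [0,0,0,0,0,0,0,0,0,0]
}}

```text
time: 31.63
ee_pos: [0.514, -0.2945, 0.2446]
tcp_rot: [-179.9, -0.1, 92.5]
wrist_force: [-0.1, 0.7, 0.8]
opening: 0.0852
grasp_force: 0.0
```

{"name": "move_arm", "arguments": {
  "jaw": [0.25,0.4,0.6,0.8,1,1,1,1,1,1],
  "delta_pos": [
    [0,0,0],
    [0,0,0],
    [0,0,0],
    [0,0,0],
    [0,0,0],
    [0,0,0],
    [0,0,0],
    [0,0,0],
    [0,0,0],
    [0,0,0]
  ],
  "yaw": [0,0,0,0,0,0,0,0,0,0]
}}

```text
time: 32.47
ee_pos: [0.5147, -0.2951, 0.2479]
tcp_rot: [179.9, 0.1, 92.5]
wrist_force: [-0.6, -0.3, 5.9]
opening: 0.0389
grasp_force: 39.9
```

{"name": "move_arm", "arguments": {
  "jaw": [1,1,1,1,1,1,1,1,1,1],
  "delta_pos": [
    [0,0,0.01],
    [0,0,0.02],
    [0,0,0.02],
    [0,0,0.02],
    [0,0,0.02],
    [0,0,0.02],
    [0,0,0.02],
    [0,0,0.015],
    [0,0,0.005],
    [0,0,0]
  ],
  "yaw": [0,0,0,0,0,0,0,0,0,0]
}}

```text
time: 33.3
ee_pos: [0.5146, -0.295, 0.3979]
tcp_rot: [179.9, 0.1, 92.5]
wrist_force: [0.2, -0.7, -3.7]
opening: 0.0389
grasp_force: 41.3
```

{"name": "move_arm", "arguments": {
  "jaw": [1,1,1,1,1,1,1,1,1,1],
  "delta_pos": [
    [0,0.01,0],
    [0,0.02,0],
    [-0.004,0.03,0],
    [-0.004,0.03,0],
    [-0.004,0.03,0],
    [-0.004,0.03,0],
    [-0.004,0.03,0],
    [-0.004,0.03,0],
    [-0.004,0.03,0],
    [-0.004,0.03,0]
  ],
  "yaw": [0.02,0.02,0.02,0.02,0.02,0.02,0.02,0.02,0.02,0.02]
}}

```text
time: 34.13
ee_pos: [0.4816, -0.0232, 0.3952]
tcp_rot: [-179.9, -0.0, 104.1]
wrist_force: [0.4, -1.0, -3.1]
opening: 0.039
grasp_force: 41.2
```

{"name": "move_arm", "arguments": {
  "jaw": [1,1,1,1,1,1,1,1,1,1],
  "delta_pos": [
    [-0.004,0.03,0],
    [-0.004,0.03,0],
    [-0.004,0.03,0],
    [-0.004,0.03,0],
    [-0.004,0.03,0],
    [0,0.03,0],
    [0,0.03,0],
    [0,0.03,0],
    [0,0.03,0],
    [0,0.03,0]
  ],
  "yaw": [0,0,0,0,0,0,0,0,0,0]
}}

```text
time: 34.97
ee_pos: [0.4616, 0.2767, 0.3951]
tcp_rot: [-179.9, 0.0, 104.0]
wrist_force: [1.1, -0.5, -4.8]
opening: 0.0395
grasp_force: 41.3
```

{"name": "move_arm", "arguments": {
  "jaw": [1,1,1,1,1,1],
  "delta_pos": [
    [0,0.03,0],
    [0,0.02,0],
    [0,0.008,0],
    [0,0.0035,0],
    [0,0,0],
    [0,0,0]
  ],
  "yaw": [0,0,0,0,0,0]
}}

```text
time: 35.47
ee_pos: [0.4624, 0.3359, 0.3963]
tcp_rot: [-180.0, 0.0, 104.0]
wrist_force: [0.0, -0.2, -3.7]
opening: 0.0388
grasp_force: 41.4
```

{"name": "move_arm", "arguments": {
  "jaw": [1,1,1,1,1,1,1,1,1,1],
  "delta_pos": [
    [0,0.0015,-0.01],
    [0,0,-0.02],
    [0,0,-0.02],
    [0,0,-0.02],
    [0,0,-0.02],
    [0,0,-0.02],
    [0,0,-0.02],
    [0,0,-0.01],
    [0,0,-0.005],
    [0,0,0]
  ],
  "yaw": [0,0,0,0,0,0,0,0,0,0]
}}

```text
time: 36.3
ee_pos: [0.4624, 0.3374, 0.2508]
tcp_rot: [-179.9, 0.0, 103.9]
wrist_force: [0.7, 0.1, -3.3]
opening: 0.0391
grasp_force: 41.3
```

{"name": "move_arm", "arguments": {
  "jaw": [1,1,1,1,1,1,1,1],
  "delta_pos": [
    [0,0,-0.002],
    [0,0,-0.002],
    [0,0,-0.002],
    [0,0,-0.001],
    [0,0,-0.001],
    [0,0,-0.001],
    [0,0,0],
    [0,0,0]
  ],
  "yaw": [0,0,0,0,0,0,0,0]
}}

```text
time: 36.97
ee_pos: [0.4625, 0.3381, 0.2439]
tcp_rot: [179.9, -0.0, 104.0]
wrist_force: [-3.2, -1.6, 5.8]
opening: 0.039
grasp_force: 42.3
```

{"name": "move_arm", "arguments": {
  "jaw": [0.5,0.45,0.4,0.3,0.2,0.1,0,0,0,0],
  "delta_pos": [
    [0,0,0],
    [0,0,0],
    [0,0,0],
    [0,0,0],
    [0,0,0],
    [0,0,0],
    [0,0,0],
    [0,0,0],
    [0,0,0.005],
    [0,0,0.01]
  ],
  "yaw": [0,0,0,0,0,0,0,0,0,0]
}}

```text
time: 37.8
ee_pos: [0.4622, 0.3378, 0.2571]
tcp_rot: [-179.9, 0.0, 104.0]
wrist_force: [0.2, -0.3, 0.5]
opening: 0.0856
grasp_force: 0.0
```

{"name": "move_arm", "arguments": {
  "jaw": [0,0,0,0,0,0,0,0,0,0],
  "delta_pos": [
    [0,0,0.02],
    [0,0,0.03],
    [0,0,0.03],
    [0,0,0.03],
    [0,0,0.02],
    [0,0,0.01],
    [0,-0.01,0],
    [0,-0.03,0],
    [0,-0.03,0],
    [0,-0.03,0]
  ],
  "yaw": [0,0,0,0,0,0,0,0,0,0]
}}

```text
time: 38.63
ee_pos: [0.4621, 0.2366, 0.3959]
tcp_rot: [-179.9, 0.0, 104.0]
wrist_force: [-0.2, -0.6, 0.0]
opening: 0.0854
grasp_force: 0.0
```

{"name": "move_arm", "arguments": {
  "jaw": [0,0,0,0,0,0,0,0,0,0],
  "delta_pos": [
    [0,-0.035,0],
    [0,-0.035,0],
    [0,-0.035,0],
    [0,-0.035,0],
    [0,-0.035,0],
    [0,-0.035,0],
    [0,-0.035,0],
    [0,-0.035,0],
    [0,-0.035,0],
    [0,-0.035,0]
  ],
  "yaw": [0,0,0,0,0,0,0,0,0,0]
}}

```text
time: 39.47
ee_pos: [0.4615, -0.114, 0.3962]
tcp_rot: [-179.9, -0.0, 104.0]
wrist_force: [0.5, 0.2, 0.0]
opening: 0.0856
grasp_force: 0.0
```

{"name": "move_arm", "arguments": {
  "jaw": [0,0,0,0,0],
  "delta_pos": [
    [0,-0.03,0],
    [0,-0.01,0],
    [0,0,0],
    [0,0,0],
    [0,0,0]
  ],
  "yaw": [0,0,0,0,0]
}}

```text
time: 39.88
ee_pos: [0.4623, -0.1512, 0.3971]
tcp_rot: [-180.0, -0.0, 104.0]
wrist_force: [0.4, 0.2, 0.0]
opening: 0.0854
grasp_force: 0.0
```

```bash
python3 - <<'E'
from h import *
T={'green':(.5145,.128),'yellow':(.4973,.198),'blue':(.4797,.268),'red':(.4623,.338)}
for c in ['top','scene']:
    m=camera_model(c); save(camera(c),c+'2')
    for k,x0 in T.items():
        for q in outline_of(c,'cyl_'+k):
            if np.hypot(*(q['xy']-proj(m,[*x0,.07])[0]))<25: print(c,k,x0,fit(m,q['mask'],CYL,list(x0),z=.006))
print(bot.get_obs()['time'])
E
```

```text
top green (0.5145, 0.128) (array([0.5141, 0.1283]), np.float64(0.935))
top blue (0.4797, 0.268) (array([0.4792, 0.269 ]), np.float64(0.941))
top red (0.4623, 0.338) (array([0.4613, 0.3372]), np.float64(0.886))
scene green (0.5145, 0.128) (array([0.5154, 0.1258]), np.float64(0.934))
scene yellow (0.4973, 0.198) (array([0.4955, 0.1978]), np.float64(0.944))
scene blue (0.4797, 0.268) (array([0.4795, 0.267 ]), np.float64(0.942))
scene red (0.4623, 0.338) (array([0.4613, 0.3373]), np.float64(0.942))
40.3833
```

View pics/top2.png

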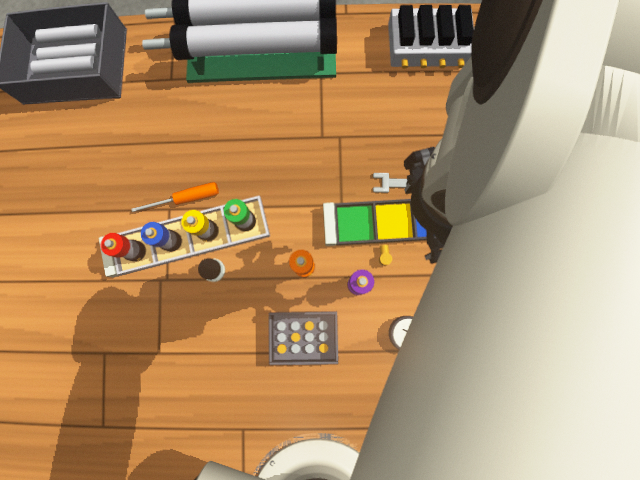

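View pics/scene2.png

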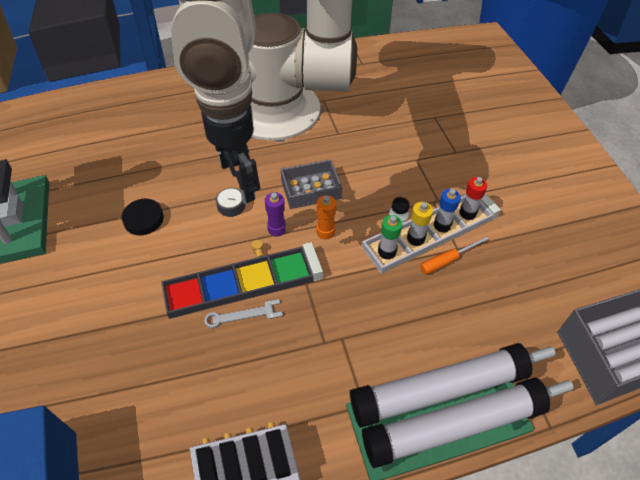

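Both pictures show all four standing upright in the aluminium rack. From its block at (108,257) in the top view the order is red (115,245), blue (155,235), yellow (195,222), green (237,210), which is the reverse of the pads. The gripper is clear of everything, so I'm handing in.

```bash
python3 -c "
from workcell import bot
print(bot.job_done())"
```

```text
the job is handed in; nothing more can be done
None
```

All four cylinders are standing upright in the aluminium rack in reverse order (red next to its white block, then blue, yellow, green), each measured within about 3 mm of its compartment centre, and the job was handed in at about 40 s.

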